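# Clamp a sample bottle with the over-centre lever

### The arm

A 6-joint arm with a two-finger parallel gripper is mounted at the origin on a cart in front of the work surface, level with it; the furniture and walls round the work are solid. World frame = base frame: x ahead of the robot, y to its left, z up, the work surface at z = 0. Lengths are in m, angles in rad, forces in N, time in s.
With the tool pointing down it reaches from about 0.3 to 0.875 m from the base axis. Payload 6.4 kg.
Tool frame: the origin (TCP) lies between the finger pads; the fingertips stand 22 mm ahead of it and the grasp point (between the pads) lies 3 mm ahead of it; z points along the fingers, y is the line along which they close (so a half turn about z gives the same grasp; the last joint's range is limited). The gripper opens to 85 mm and grips with 20 to 120 N. Pads are 22 mm wide; open, the fingers measure 114 mm over their backs; the gripper's body (76 mm by 85 mm) begins 54 mm behind the grasp point. The pads swing forward as they close: fully open they stand 13 mm farther back than shut.
Start: joints at [-1.351, 0.181, 1.607, -0, 1.354, -0.206], TCP at [0.238, -0.524, 0.253] pointing down, gripper open.
Joint ranges: [-2.99, 2.99], [-0.89, 2.07], [0.3, 2.58], [-1.14, 4.28], [0, 2.63], [-3.12, 3.12]. Speed limits (rad/s): [2.57, 2.57, 3.01, 3.14, 3.14, 3.14].

### API

Orientations are given as a unit quaternion [w, x, y, z].
In Python, from bench import ctrl, imaging, workorder gives the robot as it stands.
- The arm moves only by the shell command python3 -m pendant 'ROWS' [OPENING]. ROWS is JSON, a list of rows, each a list of 4 numbers: the shift along the tool's x, y, z in cm, then the turn about the tool's z in degrees. In form: [[dx, dy, dz, roll], ...]. A call has 1 to 12 rows; each row is the pose to reach, as a shift and turn from the pose commanded when the call began, along the tool's axes at that moment; what a row does not reach only later rows make up. A row lasts 1/12 s, in which the tool goes at most 41.7 mm and 7.16 degrees, less where a joint would pass 70% of its speed; a pose out of reach is approached as far as the arm can. A call with a gripper value outside its range is refused whole. OPENING is the opening, from 0 (shut) to 1 (fully open), set as the call begins (- or left out, the last holds). The fingers move at their own pace and stop on an object; the grip force is fixed at half the most. Time passes only in rows, so rows that repeat a pose let the fingers close. It gives the time, the measured TCP pose, the force, the opening and the grip force at its end, in the units of the state.
- ctrl.get_obs(): the state, without advancing time (a new reading comes with each control period).
- imaging.camera(name): name is "side" or "top"; returns the picture (420x560x3 uint8, red, green, blue); there is no depth.
- imaging.camera_info(name): a dict with "K" (3x3 intrinsics, pixels), "T" (4x4, takes a point from camera to world coordinates). Camera axes: x right, y up, looking along -z (the intrinsics and any distortion apply to the point x, -y, -z); pixel columns grow to the right and rows downward; lengths in m; the calibration is good to about 2 mm. A picture is of the moment at which its call begins. camera_info takes no time and is no camera call.
- workorder.hand_in(): hands the job in; it is judged then, once.
The state is a dict: "time_s": time; "q": joint angles; "dq": joint speeds; "joint_efforts": joint torques, N m; "eef_pos": TCP position; "eef_rot": TCP orientation; "wrist_force": force on the tool from outside, world axes, zero at the start; "torque": the same for the moment, N m; "opening": opening from 0.0 (shut) to 1.0 (fully open); "grasp_force": force on a finger pad.
Only numpy, scipy, OpenCV 4.12 (cv2) and the standard library are available. Lean on these libraries where they do the work, as an engineer would, in place of code of your own. Each camera call takes 0.05 s, during which the arm holds its last target. There are 200 camera calls.

### The job

Stand the small clear bottle with the red cap upright in the V of the bottle clamp and let go of it. Then push the clamp's red lever over, away from the bottle and down, until it snaps past centre, and press it home on its stop for a moment with at least 10 N, never putting more than 25 N on the lever; the bottle must stay clamped upright in the V. Leave the other things on the bench alone.

Things in the scene. Friction and masses are not known exactly. Their poses are not given: they have to be found in the camera images.
- bottle_small: small clear glass sample bottle with a red screw cap, 34 mm diameter, 69 mm high (body of full diameter up to about 55 mm, cap 22 mm), about 90 g, standing; origin at the centre of its underside, z up
- bottle_clamp: bottle clamp fixed to the bench: dark steel plate 206 x 78 x 8 mm. Origin on the bench under the nest's centre; +x runs from the V to the lever, y across, z up. Plate x -52 to 154 mm. 90 degree aluminium V-block (open to +x; x -43 to 0, y -32 to 32) up to z = 32 mm. Guides, jaw and blue cheeks (x 27 to 106, y -22 to 22) up to z = 42 mm. The bottle stands on the plate, z = 8 mm
- nest (a point): point on the base plate's top (z = 8 mm) at the centre of the nest, where the middle of the clamped bottle's underside belongs; axes as the clamp's
- lever_hinge (a point): hinge axis of the red lever: clamp frame x = +88 mm, y = 0, z = 34 mm; the hinge runs along the clamp's y
- lever_grip (a point): point in the middle of the lever's red grip, 95 mm from the hinge; z axis along the lever away from the hinge, x axis the way it is pushed to close. The grip is a flat bar 24 mm wide (along the hinge), 12 mm thick, from 52 to 114 mm from the hinge
- clamp_pad: black rubber pad of the clamp's jaw, 34 mm wide, z 12 to 30 mm, facing the V; open, its face is at clamp x = +27 mm, leaving the bottle 10 mm of slack along x; on closing it pushes the bottle into the V and holds it there with 10 to 20 N. Its origin is the clamp's origin while open and moves to -x with it
- clamp_lever (a joint): angle of the red lever (rad): 0 = open (stands up, leaning 0.10 rad from vertical to the clamp's +x); grows as it is pushed over to +x and down; centre about 1.15, hard stop at 1.40 (nearly level). Before the centre a spring pushes it back open (up to about 12 N near the grip's end), past it it snaps to the stop by itself
- bottle_oil: bystander: sample bottle with black cap and brownish content, 40 mm diameter, 89 mm high, standing loose; origin at the centre of its underside
- grease_jar: bystander: white jar with blue lid, 45 mm diameter, 36 mm high, loose; origin at the centre of its underside
- marker: bystander: black marker pen, 134 mm long, 16 mm thick, lying loose; origin under its middle
Things that resemble listed ones, but are neither listed nor needed, are in the scene too. Leave any green or yellow look-alike of the bottle_small alone.

How it is judged:
On the way, in this order (a step that is already met when the one before it is completed fails the run):
1. the bottle stands released and upright in the nest while the lever is open (horizontal distance between bottle_small and nest below 0.013 m and z of bottle_small in the frame of nest below 0.003 m and angle between bottle_small's own z axis and vertical below 0.1 rad and contact force between the fingers and bottle_small below 0.2 N and value of joint clamp_lever below 0.3 rad), for 0.2 s.
2. the lever is past centre and pressed onto its stop with at least 10 N for 0.2 s (value of joint clamp_lever above 1.34 rad and contact force between the fingers and clamp_lever above 10 N), for 0.2 s.
At the end, for the whole second after the job is handed in: the lever rests on its stop (over 1.34 rad); the bottle stands on the plate within 3 mm, upright within 0.08 rad, within 4 mm of the nest's centre, at rest, and the pad presses on it with more than 5 N (value of joint clamp_lever above 1.34 rad and horizontal distance between bottle_small and nest below 0.004 m and z of bottle_small in the frame of nest below 0.003 m and angle between bottle_small's own z axis and vertical below 0.08 rad and contact force between clamp_pad and bottle_small above 5 N and linear speed of bottle_small below 0.02 m/s); the robot touches nothing.
It fails at once if more than 25 N between the robot and the lever (contact force between any of the fingers, the arm and clamp_lever above 25 N).
It fails at once if the bottle falls over (angle between bottle_small's own z axis and vertical above 0.7 rad).
It fails at once if a bystander is moved by more than 20 mm (distance of any of bottle_oil, grease_jar, marker from where it was at the start of the episode above 0.02 m).
It also fails if it takes over 67 s, if anything falls off the work surface, if the arm or the gripper's body presses on something with over 40 N, if the wrist force passes 120 N, or if a joint passes its speed limit or range.

## Working session

There is one attempt and no reset: what is moved stays moved. The work goes in short steps, Python scripts to look and compute and a shell command to move; the robot and the scene stay as the last step left them, time stands still between calls to the robot, and variables do not carry over. Pictures are saved under pics/ and viewed, at most 10 in all, crops included, and the job is handed in when it is done.

```bash
mkdir -p pics; cat > h.py <<'E'
import numpy as np, cv2
from bench import ctrl, imaging, workorder
def snap(n,f):
    im=imaging.camera(n); cv2.imwrite('pics/'+f,im[:,:,::-1]); return im
def ray(n,u,v):
    i=imaging.camera_info(n);K=np.array(i['K']);T=np.array(i['T'])
    d=np.linalg.inv(K)@[u,v,1]; d=T[:3,:3]@[d[0],-d[1],-d[2]]
    return T[:3,3],d
def at(n,u,v,z):
    o,d=ray(n,u,v); return (o+d*(z-o[2])/d[2]).round(4)
def proj(n,p):
    i=imaging.camera_info(n);K=np.array(i['K']);T=np.linalg.inv(np.array(i['T']))
    c=T@np.append(p,1); q=K@[c[0],-c[1],-c[2]]; return (q[:2]/q[2]).round(1)
E
python3 - <<'E'
from h import *
for n in('top','side'):
    im=snap(n,n+'0.png'); i=imaging.camera_info(n); print({k:np.round(v,3).tolist() if k in'KT' else v for k,v in i.items()})
o=ctrl.get_obs();print(o['time_s'],o['eef_pos'],o['eef_rot'],o['opening'])
E
```

```text
{'K': [[450.121, 0.0, 278.337], [0.0, 450.121, 210.2], [0.0, 0.0, 1.0]], 'T': [[0.02, 0.984, -0.177, 0.335], [-1.0, 0.019, -0.009, -0.121], [-0.006, 0.177, 0.984, 1.301], [0.0, 0.0, 0.0, 1.0]]}
{'K': [[422.8, 0.0, 287.094], [0.0, 422.8, 199.935], [0.0, 0.0, 1.0]], 'T': [[0.993, 0.069, -0.1, 0.409], [-0.121, 0.595, -0.795, -1.006], [0.004, 0.801, 0.599, 0.776], [0.0, 0.0, 0.0, 1.0]]}
0.1 [ 0.2374075  -0.52317728  0.25246126] [-8.20732687e-04  9.77418355e-01  2.11311822e-01 -1.80495942e-05] 1.0002983037295927
```

View pics/top0.png

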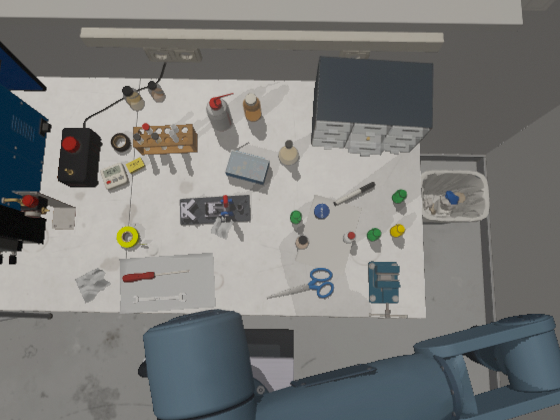

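View pics/side0.png

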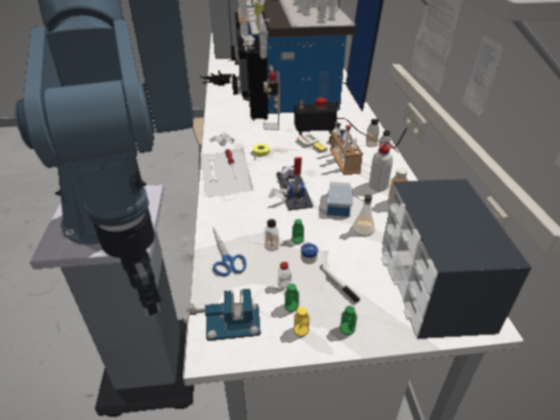

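The top picture shows the red-capped bottle at about (350,237), with green look-alikes at (374,235) and (296,217), yellow at (398,231), and the oil bottle at (302,242). The clamp is at about (215,210), with its V to the left. In the side view the bottle is at (285,275) and the clamp at (293,188). I'll enlarge both.

```bash
python3 - <<'E'
from h import *
t=cv2.imread('pics/top0.png');s=cv2.imread('pics/side0.png')
a=cv2.resize(t[185:235,170:260],None,fx=8,fy=8,interpolation=2)[:300*2//2+100]
b=cv2.resize(t[215:260,320:410],None,fx=4,fy=4,interpolation=2)
c=cv2.resize(s[250:310,260:320],None,fx=4,fy=4,interpolation=2)
can=np.zeros((600,720,3),np.uint8);can[:400]=a[:400]
can[400:580,:360]=b; d=cv2.resize(s[145:215,265:320],None,fx=2.8,fy=2.8,interpolation=2);can[400:400+d.shape[0],370:370+d.shape[1]]=d
c=c[:200,:];c=cv2.resize(c,None,fx=.75,fy=.75);can[400:400+c.shape[0],530:530+c.shape[1]]=c
cv2.imwrite('pics/c1.png',can)
E
```

```text
(no output)
```

View pics/c1.png

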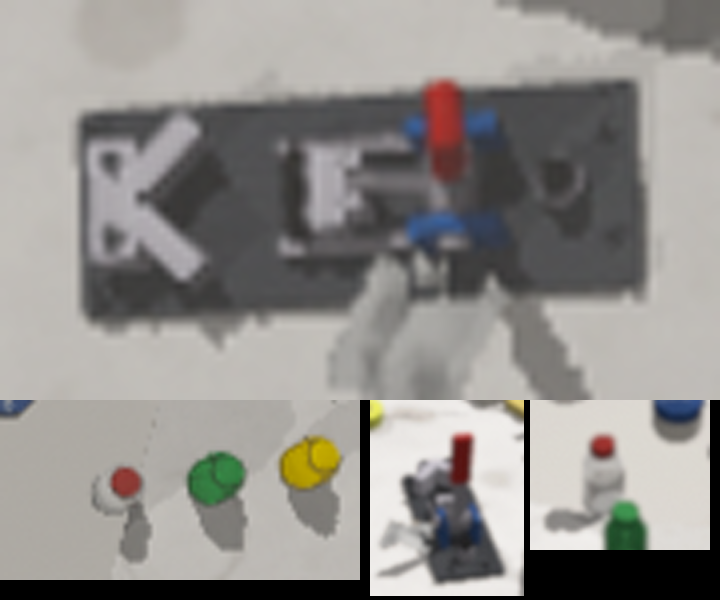

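```bash
python3 - <<'E'
from h import *
f=lambda x,y:(170+(x+.5)/8-.5,185+(y+.5)/8-.5)
C=[at('top',*f(*p),.008) for p in((80,115),(635,82),(645,295),(87,320))]
C=np.array(C)[:,:2];print(C)
for i in range(4):print(np.linalg.norm(C[i]-C[i-3]))
# rigid fit
M=np.array([(-52,39),(154,39),(154,-39),(-52,-39)])/1000.
a=M-M.mean(0);
best=None
for s in(1,):
    U,S,V=np.linalg.svd(a.T@(C-C.mean(0)));R=(V.T@U.T)
    print(np.linalg.det(R),np.degrees(np.arctan2(R[1,0],R[0,0])))
t=C.mean(0)-R@M.mean(0);print('origin',t,'res',C-(M@R.T+t))
for n,p in(('nest',(0,0,8)),('hinge',(88,0,34)),('tip',(88+114*np.sin(.1),0,34+114*np.cos(.1))),('vtop-in',(-43,0,32)),('plate corner',(154,-39,8)),('pc2',(154,39,8))):
    w=np.append(R@np.array(p[:2])/1000+t,p[2]/1000);print(n,w.round(4),proj('top',w),proj('side',w))
# bottle from cap
p=at('top',351.1,235.1,.069);print('bot top',p)
o1,d1=ray('top',351.1,235.1);o2,d2=ray('side',284,265.7)
k=np.linalg.lstsq(np.c_[d1,-d2],o2-o1,rcond=None)[0];print(o1+k[0]*d1,o2+k[1]*d2, proj('top',[p[0],p[1],0]),proj('side',[p[0],p[1],0]),proj('side',p))
from scipy.spatial.transform import Rotation as Ro
q=ctrl.get_obs()['eef_rot'];print(Ro.from_quat(q,scalar_first=True).as_matrix().round(3))
for nm,u,v,z in(('green',374,235,.069),('jar',321,211,.036),('yel',400,229,.069),('oil',303,242,.089),('green2',296,216,.06)):print(nm,at('top',u,v,z))
E
```

```text
[[ 0.595   0.1816]
 [ 0.6113 -0.0217]
 [ 0.5323 -0.0279]
 [ 0.5192  0.1746]]
0.2039523964066125
0.07924291766460895
0.2029232859974429
0.07612253280074172
0.9999999999999998 -85.76396698908523
origin [0.56068287 0.12751068] res [[-0.00073533 -0.00064938]
 [ 0.0003484   0.00148788]
 [-0.00086467  0.00104938]
 [ 0.0012516  -0.00188788]]
nest [0.5607 0.1275 0.008 ] [197.3 210.8] [290.3 178.6]
hinge [0.5672 0.0398 0.034 ] [226.4 207.6] [296.2 187.3]
tip [0.568  0.0284 0.1474] [225.5 199.4] [297.7 157.2]
vtop-in [0.5575 0.1704 0.032 ] [180.8 210.1] [287.8 165.4]
plate corner [ 0.5332 -0.0289  0.008 ] [250.6 221.1] [287.8 208.6]
pc2 [ 0.611  -0.0232  0.008 ] [249.4 194.9] [313.5 205.5]
bot top [ 0.4904 -0.3111  0.069 ]
[ 0.49118966 -0.31211387  0.06251899] [ 0.48900914 -0.31213997  0.06224786] [347.4 238. ] [284.5 283.5] [284.5 263.3]
[[ 0.911  0.413 -0.   ]
 [ 0.413 -0.911  0.002]
 [ 0.    -0.002 -1.   ]]
green [ 0.4919 -0.374   0.069 ]
jar [ 0.562 -0.231  0.036]
yel [ 0.5099 -0.4459  0.069 ]
oil [ 0.4665 -0.1781  0.089 ]
green2 [ 0.5422 -0.1592  0.06  ]
```

The plate's corners fit the given rectangle to within 2 mm: the nest is at (0.561, 0.1275) and the clamp's +x points at -85.8°. The bottle is at (0.490, -0.311), and both views agree. I'll grip along the clamp's y, which keeps clear of the green bottle.

```bash
python3 -m pendant '[[3,-0.9,0,-7],[6,-1.8,0,-14],[9,-2.7,0,-21],[12,-3.6,0,-28],[15.5,-4.4,0,-35],[19,-5.3,0,-42],[22.5,-6.2,0,-49],[26,-7.1,0,-56],[29,-8,0,-63],[31.8,-8.9,0,-69.8],[31.8,-8.9,0,-69.8],[31.8,-8.9,0,-69.8]]' 1
python3 - <<'E'
from h import *
from scipy.spatial.transform import Rotation as Ro
o=ctrl.get_obs();R=Ro.from_quat(o['eef_rot'],scalar_first=True).as_matrix();print(R.round(3),o['eef_pos'],o['time_s'])
print('to bottle cm',R.T@(np.array([.490,-.3113,.052])-o['eef_pos'])*100)
E
```

```text
time_s: 1.1
eef_pos: [0.4911, -0.3099, 0.2527]
eef_rot: [-0.001, 0.68, 0.733, -0.0]
wrist_force: [0.5, 1.0, 0.6]
opening: 1.001
grasp_force: 0.0
[[-0.075  0.997 -0.001]
 [ 0.997  0.075  0.001]
 [ 0.001 -0.001 -1.   ]] [ 0.49105173 -0.30985614  0.252701  ] 1.1
to bottle cm [-0.14942058 -0.09888943 20.0700952 ]
```

```bash
python3 -m pendant '[[-0.1,-0.1,3,0],[-0.1,-0.1,6,0],[-0.1,-0.1,9,0],[-0.1,-0.1,12,0],[-0.1,-0.1,14.5,0],[-0.1,-0.1,16.5,0],[-0.1,-0.1,18,0],[-0.1,-0.1,19,0],[-0.1,-0.1,19.6,0],[-0.1,-0.1,20,0],[-0.1,-0.1,20,0],[-0.1,-0.1,20,0]]' 1 && python3 -m pendant '[[0,0,0,0],[0,0,0,0],[0,0,0,0],[0,0,0,0],[0,0,0,0],[0,0,0,0],[0,0,0,0],[0,0,0,0],[0,0,0,0],[0,0,0,0],[0,0,0,0],[0,0,0,0]]' 0
python3 - <<'E'
from h import *
a=snap('side','x.png');b=snap('top','y.png')
c=np.hstack([cv2.resize(a[190:320,220:340],(360,390),interpolation=2),cv2.resize(b[185:275,300:400],(400,390),interpolation=2)])
cv2.imwrite('pics/c2.png',c[:,:,::-1])
E
```

```text
time_s: 2.1
eef_pos: [0.4897, -0.313, 0.0541]
eef_rot: [0.001, 0.681, 0.732, -0.0]
wrist_force: [0.2, -0.3, -0.8]
opening: 1.002
grasp_force: 0.0
time_s: 3.1
eef_pos: [0.4899, -0.3127, 0.054]
eef_rot: [0.001, 0.681, 0.733, 0.0]
wrist_force: [-0.2, 0.8, 5.8]
opening: 0.382
grasp_force: 59.5
```

View pics/c2.png

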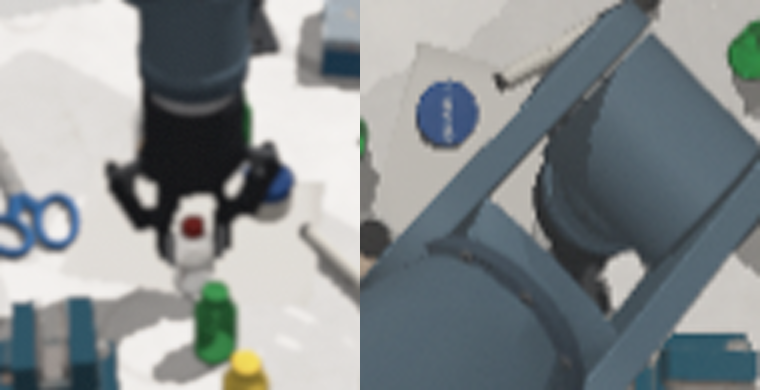

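The side crop shows the red-capped bottle between the pads at about (192,230), upright. The opening of 0.38 matches a 34 mm body. Next I lift it.

```bash
python3 -m pendant '[[0,0,-0.5,0],[0,0,-1.5,0],[0,0,-3.5,0],[0,0,-6,0],[0,0,-9,0],[0,0,-12,0],[0,0,-15,0],[0,0,-17.5,0],[0,0,-19,0],[0,0,-20,0],[0,0,-20,0]]' 0
python3 - <<'E'
from h import *
from scipy.spatial.transform import Rotation as Ro
o=ctrl.get_obs();R=Ro.from_quat(o['eef_rot'],scalar_first=True).as_matrix();print(R.round(3))
a=np.radians(-85.76);t=np.array([.5607+.003*np.cos(a),.1275+.003*np.sin(a),.063])
print('cm',R.T@(t-o['eef_pos'])*100,o['grasp_force'])
E
```

```text
time_s: 4.12
eef_pos: [0.4901, -0.313, 0.2561]
eef_rot: [0.002, 0.681, 0.733, -0.0]
wrist_force: [0.7, 0.2, -0.4]
opening: 0.379
grasp_force: 59.6
[[-0.073  0.997  0.003]
 [ 0.997  0.073 -0.003]
 [-0.003  0.003 -1.   ]]
cm [43.17235526 10.21164313 19.2015897 ] 59.58477973937988
```

```bash
python3 -m pendant '[[1,0.2,0,0],[3,0.7,0,0],[6,1.4,0,0],[9.5,2.2,0,0],[13,3.1,0,0],[16.5,3.9,0,0],[20,4.7,0,0],[23.5,5.6,0,0],[27,6.4,0,0],[30,7.1,0,0],[33,7.8,0,0],[35.5,8.4,0,0]]' && python3 -m pendant '[[2.5,0.6,0,0],[4.5,1.05,0,0],[6,1.4,0,0],[7,1.65,0,0],[7.5,1.75,0,0],[7.7,1.8,0,0],[7.7,1.8,0,0],[7.7,1.8,0,0]]'
cat >> h.py <<'E'
def clampcoords():
    o=ctrl.get_obs();a=np.radians(-85.76);A=np.array([[np.cos(a),np.sin(a)],[-np.sin(a),np.cos(a)]])
    p=np.array(o['eef_pos']);print('clamp xy mm',(A@(p[:2]-[.5607,.1275])*1000).round(1),'z',(p[2]*1000).round(1),'F',np.round(o['wrist_force'],1),'Fc',(A@np.array(o['wrist_force'])[:2]).round(1),o['time_s'])
E
python3 - <<'E'
from h import *
from scipy.spatial.transform import Rotation as Ro
clampcoords()
o=ctrl.get_obs();R=Ro.from_quat(o['eef_rot'],scalar_first=True).as_matrix();print(R.round(3))
a=snap('side','side1.png')
print([proj('side',p) for p in((.5607,.1275,.008),o['eef_pos'])])
E
```

```text
time_s: 5.12
eef_pos: [0.5456, 0.0509, 0.251]
eef_rot: [-0.002, 0.68, 0.733, -0.001]
wrist_force: [1.4, 0.2, -0.8]
opening: 0.377
grasp_force: 59.6
time_s: 5.78
eef_pos: [0.5594, 0.1253, 0.2529]
eef_rot: [-0.0, 0.681, 0.732, -0.0]
wrist_force: [1.1, -0.3, -1.2]
opening: 0.382
grasp_force: 59.6
clamp xy mm [ 2.1 -1.5] z 252.9 F [ 1.1 -0.3 -1.2] Fc [0.4 1.1] 5.7833
[[-0.072  0.997 -0.001]
 [ 0.997  0.072 -0.   ]
 [-0.    -0.001 -1.   ]]
[array([290.3, 178.6]), array([290.7, 108.9])]
```

```bash
python3 -m pendant '[[-0.15,0.15,1,0],[-0.15,0.15,3,0],[-0.15,0.15,6,0],[-0.15,0.15,9,0],[-0.15,0.15,11.5,0],[-0.15,0.15,13,0],[-0.15,0.15,14,0],[-0.15,0.15,14.5,0],[-0.15,0.15,14.5,0]]'
python3 - <<'E'
from h import *
clampcoords()
a=snap('side','x1.png');b=snap('top','y1.png')
c=np.hstack([cv2.resize(a[110:215,245:345],(400,420),interpolation=2),cv2.resize(b[165:265,155:255],(400,420),interpolation=2)])
cv2.imwrite('pics/c3.png',c[:,:,::-1])
E
```

```text
time_s: 6.58
eef_pos: [0.5607, 0.1241, 0.1073]
eef_rot: [-0.001, 0.681, 0.732, -0.001]
wrist_force: [0.1, 0.5, -1.1]
opening: 0.375
grasp_force: 59.6
clamp xy mm [ 3.3 -0.2] z 107.3 F [ 0.1  0.5 -1.1] Fc [-0.5  0.1] 6.5833
```

View pics/c3.png

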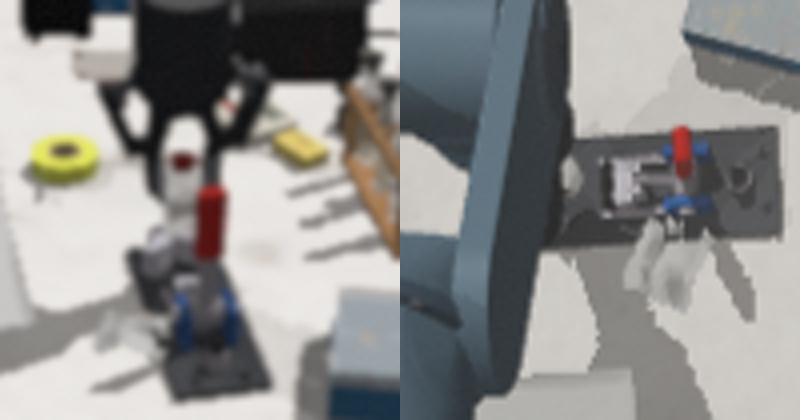

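The side crop shows the bottle upright above the V at about (180,190), with the lever at (211,225) untouched. I lower it to the plate.

```bash
python3 -m pendant '[[0,0,0.7,0],[0,0,1.5,0],[0,0,2.3,0],[0,0,3,0],[0,0,3.5,0],[0,0,3.9,0],[0,0,4.1,0],[0,0,4.2,0],[0,0,4.2,0]]'; python3 -c "from h import *;clampcoords()"
```

```text
time_s: 7.43
eef_pos: [0.5612, 0.1246, 0.0661]
eef_rot: [-0.0, 0.681, 0.733, -0.0]
wrist_force: [-0.2, 0.4, -0.7]
opening: 0.383
grasp_force: 59.6
clamp xy mm [2.9 0.2] z 66.1 F [-0.2  0.4 -0.7] Fc [-0.4 -0.2] 7.4333
```

```bash
python3 -m pendant '[[0,0,0.1,0],[0,0,0.2,0],[0,0,0.3,0],[0,0,0.35,0],[0,0,0.35,0],[0,0,0.35,0]]'; python3 -c "from h import *;clampcoords()"
```

```text
time_s: 7.93
eef_pos: [0.5612, 0.1246, 0.0628]
eef_rot: [0.0, 0.681, 0.733, 0.0]
wrist_force: [-0.3, 0.7, -1.2]
opening: 0.38
grasp_force: 59.6
clamp xy mm [2.9 0.3] z 62.8 F [-0.3  0.7 -1.2] Fc [-0.7 -0.2] 7.9333
```

```bash
python3 -m pendant '[[0,0,0.05,0],[0,0,0.1,0],[0,0,0.1,0],[0,0,0.1,0]]'; python3 -c "from h import *;clampcoords()"
```

```text
time_s: 8.27
eef_pos: [0.5613, 0.1246, 0.062]
eef_rot: [0.0, 0.681, 0.733, 0.0]
wrist_force: [-0.5, -0.5, 1.7]
opening: 0.382
grasp_force: 59.9
clamp xy mm [2.9 0.3] z 62.0 F [-0.5 -0.5  1.7] Fc [ 0.4 -0.6] 8.2667
```

It has touched the plate, with the force up by about 3 N at z = 62 mm as expected. I release and hold for the dwell.

```bash
python3 -m pendant '[[0,0,0,0],[0,0,0,0],[0,0,0,0],[0,0,0,0],[0,0,0,0],[0,0,0,0],[0,0,0,0],[0,0,0,0],[0,0,0,0]]' 0.8 && python3 -m pendant '[[0,0,-0.5,0],[0,0,-2,0],[0,0,-4,0],[0,0,-7,0],[0,0,-10,0],[0,0,-13,0],[0,0,-16,0],[0,0,-18,0],[0,0,-19,0],[0,0,-19,0]]'  && python3 -m pendant '[[0,-1,0,0],[0,-3,0,0],[0,-6,0,0],[0,-9,0,0],[0,-12,0,0],[0,-14,0,0],[0,-15,0,0],[0,-15,0,0]]' 0
python3 - <<'E'
from h import *
clampcoords()
a=snap('side','x2.png');b=snap('top','y2.png')
c=np.hstack([cv2.resize(a[110:215,245:345],(400,420),interpolation=2),cv2.resize(b[165:265,155:255],(400,420),interpolation=2)])
cv2.imwrite('pics/c4.png',c[:,:,::-1])
E
```

```text
time_s: 9.02
eef_pos: [0.5611, 0.1246, 0.0618]
eef_rot: [-0.0, 0.681, 0.733, -0.0]
wrist_force: [0.3, -1.5, -0.5]
opening: 0.803
grasp_force: 0.0
time_s: 9.85
eef_pos: [0.5625, 0.1247, 0.2549]
eef_rot: [0.002, 0.681, 0.733, 0.002]
wrist_force: [1.0, 0.4, -0.4]
opening: 0.797
grasp_force: 0.0
time_s: 10.52
eef_pos: [0.4088, 0.1137, 0.2499]
eef_rot: [-0.001, 0.681, 0.733, -0.001]
wrist_force: [-0.4, 0.2, -1.0]
opening: 0.001
grasp_force: 0.0
clamp xy mm [   2.5 -152.5] z 249.9 F [-0.4  0.2 -1. ] Fc [-0.2 -0.4] 10.5167
```

View pics/c4.png

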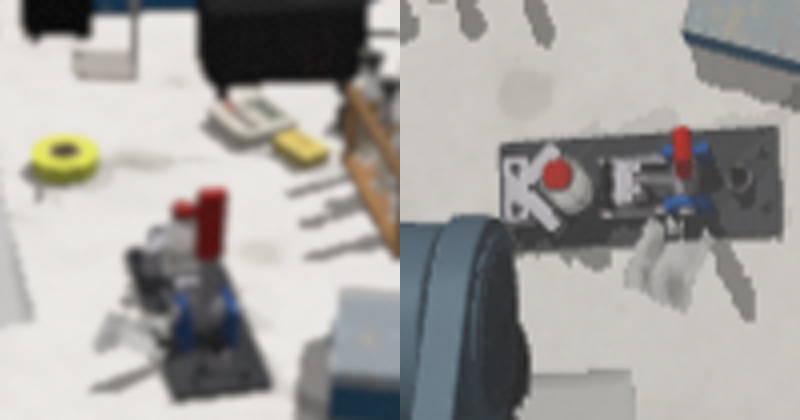

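The side crop shows the bottle upright in the V behind the lever at about (184,225). In the top crop the cap is at (557,175) and the lever is still open. Next I work out the push path in the tool's axes.

```bash
python3 -m pendant '[[-0.5,1,0,0],[-1.5,3,0,0],[-3,6,0,0],[-4.3,9,0,0],[-5.3,12,0,0],[-5.9,14,0,0],[-6.1,15,0,0],[-6.1,15.2,0,0],[-6.1,15.2,0,0]]' 0 && python3 -m pendant '[[0,0,1,0],[0,0,3,0],[0,0,5.5,0],[0,0,8,0],[0,0,10,0],[0,0,11,0],[0,0,11.3,0],[0,0,11.3,0],[0,0,11.3,0]]'
python3 - <<'E'
from h import *
clampcoords()
a=np.radians(-85.76);print(at('top',193.7,206.2,.077),np.array([.5607+.003*np.cos(a),.1275+.003*np.sin(a)]))
for r in(90,):
  for j in np.arange(0,1.45,.1):
    t=j+.1;print(round(j,2),'tcp x %.1f z %.1f'%(88+r*np.sin(t)-6*np.cos(t)-11,34+r*np.cos(t)+6*np.sin(t)+22))
E
```

```text
time_s: 11.37
eef_pos: [0.5686, 0.0633, 0.2504]
eef_rot: [-0.001, 0.681, 0.732, -0.001]
wrist_force: [-1.4, -0.0, 0.0]
opening: 0.003
grasp_force: 0.0
time_s: 12.12
eef_pos: [0.5682, 0.064, 0.1399]
eef_rot: [0.001, 0.681, 0.733, 0.001]
wrist_force: [0.0, -0.7, 0.4]
opening: 0.001
grasp_force: 0.0
clamp xy mm [63.9  2.8] z 139.9 F [ 0.  -0.7  0.4] Fc [ 0.7 -0.1] 12.1167
[0.5614 0.125  0.077 ] [0.5609218  0.12450821]
0.0 tcp x 80.0 z 146.1
0.1 tcp x 89.0 z 145.4
0.2 tcp x 97.9 z 143.8
0.3 tcp x 106.5 z 141.2
0.4 tcp x 114.9 z 137.9
0.5 tcp x 122.9 z 133.7
0.6 tcp x 130.4 z 128.7
0.7 tcp x 137.4 z 123.0
0.8 tcp x 143.8 z 116.6
0.9 tcp x 149.5 z 109.7
1.0 tcp x 154.5 z 102.2
1.1 tcp x 158.7 z 94.2
1.2 tcp x 162.1 z 85.9
1.3 tcp x 164.7 z 77.2
1.4 tcp x 166.4 z 68.4
```

```bash
python3 -m pendant '[[-0.3,-0.1,-0.3,0],[-0.6,-0.2,-0.6,0],[-0.9,-0.25,-0.6,0],[-1.2,-0.25,-0.6,0],[-1.5,-0.25,-0.6,0],[-1.8,-0.25,-0.6,0],[-2.1,-0.25,-0.6,0],[-2.4,-0.25,-0.55,0],[-2.7,-0.25,-0.5,0],[-3.0,-0.25,-0.45,0],[-3.0,-0.25,-0.45,0]]'; python3 -c "from h import *;clampcoords()"
```

```text
time_s: 13.03
eef_pos: [0.5676, 0.0335, 0.1434]
eef_rot: [0.0, 0.681, 0.732, 0.0]
wrist_force: [1.2, 3.8, 2.3]
opening: 0.001
grasp_force: 1.8
clamp xy mm [94.2 -0.1] z 143.4 F [1.2 3.8 2.3] Fc [-3.7  1.5] 13.0333
```

```bash
python3 -m pendant '[[-0.3,0,0.05,0],[-0.6,0,0.1,0],[-0.9,0,0.2,0],[-1.2,0,0.3,0],[-1.5,0,0.4,0],[-1.8,0,0.5,0],[-2.1,0,0.6,0],[-2.4,0,0.75,0],[-2.7,0,0.9,0],[-3.0,0,1.05,0],[-3.3,0,1.25,0],[-3.6,0,1.5,0]]'; python3 -c "from h import *;clampcoords()"
```

```text
time_s: 14.03
eef_pos: [0.5704, -0.001, 0.1289]
eef_rot: [-0.0, 0.681, 0.733, 0.001]
wrist_force: [-0.2, 8.2, 8.3]
opening: 0.002
grasp_force: 5.5
clamp xy mm [128.9   0.2] z 128.9 F [-0.2  8.2  8.3] Fc [-8.2  0.4] 14.0333
```

```bash
python3 -m pendant '[[-0.3,0,0.2,0],[-0.55,0,0.4,0],[-0.8,0,0.65,0],[-1.05,0,0.9,0],[-1.3,0,1.15,0],[-1.5,0,1.4,0],[-1.7,0,1.65,0],[-1.9,0,1.9,0],[-2.1,0,2.15,0],[-2.25,0,2.4,0],[-2.4,0,2.65,0]]'; python3 -c "from h import *;clampcoords()"
```

```text
time_s: 14.95
eef_pos: [0.5724, -0.0264, 0.1025]
eef_rot: [0.001, 0.681, 0.733, 0.0]
wrist_force: [1.3, 2.5, 5.3]
opening: -0.003
grasp_force: 3.0
clamp xy mm [154.3   0.3] z 102.5 F [1.3 2.5 5.3] Fc [-2.4  1.5] 14.95
```

```bash
python3 -m pendant '[[-0.15,0,0.25,0],[-0.3,0,0.5,0],[-0.45,0,0.8,0],[-0.55,0,1.05,0],[-0.65,0,1.3,0],[-0.75,0,1.55,0],[-0.85,0,1.8,0],[-0.9,0,2.1,0],[-0.9,0,2.1,0],[-0.9,0,2.1,0]]'; python3 -c "from h import *;clampcoords()"
```

```text
time_s: 15.78
eef_pos: [0.572, -0.035, 0.0803]
eef_rot: [-0.0, 0.681, 0.732, -0.0]
wrist_force: [0.3, 0.4, -0.5]
opening: -0.002
grasp_force: 0.0
clamp xy mm [162.9  -0.8] z 80.3 F [ 0.3  0.4 -0.5] Fc [-0.4  0.3] 15.7833
```

The lever has snapped past centre and the force is gone. I now step down onto it, checking the force each time.

```bash
python3 -m pendant '[[0,0,0.2,0],[0,0,0.4,0],[0,0,0.6,0],[0,0,0.8,0],[0,0,0.95,0],[0,0,1.0,0],[0,0,1.05,0],[0,0,1.05,0]]'; python3 -c "from h import *;clampcoords()"
```

```text
time_s: 16.45
eef_pos: [0.5723, -0.035, 0.0702]
eef_rot: [-0.0, 0.681, 0.733, -0.0]
wrist_force: [-0.3, 0.1, -0.8]
opening: -0.001
grasp_force: 0.0
clamp xy mm [162.9  -0.4] z 70.2 F [-0.3  0.1 -0.8] Fc [-0.1 -0.3] 16.45
```

```bash
python3 -m pendant '[[0,0,0.05,0],[0,0,0.1,0],[0,0,0.1,0],[0,0,0.1,0]]'; python3 -c "from h import *;clampcoords()"
```

```text
time_s: 16.78
eef_pos: [0.5724, -0.035, 0.0693]
eef_rot: [-0.0, 0.681, 0.732, 0.0]
wrist_force: [0.6, -0.6, -0.1]
opening: 0.0
grasp_force: 0.0
clamp xy mm [162.9  -0.4] z 69.3 F [ 0.6 -0.6 -0.1] Fc [0.6 0.6] 16.7833
```

```bash
python3 -m pendant '[[0,0,0.05,0],[0,0,0.1,0],[0,0,0.1,0],[0,0,0.1,0]]'
```

```text
time_s: 17.12
eef_pos: [0.5723, -0.035, 0.0682]
eef_rot: [-0.0, 0.681, 0.733, -0.0]
wrist_force: [0.5, 0.9, -0.2]
opening: 0.005
grasp_force: 0.0
```

```bash
python3 -m pendant '[[0,0,0.05,0],[0,0,0.1,0],[0,0,0.1,0],[0,0,0.1,0]]'
```

```text
time_s: 17.45
eef_pos: [0.5725, -0.0351, 0.0677]
eef_rot: [0.0, 0.681, 0.733, 0.0]
wrist_force: [-2.0, 0.5, 5.3]
opening: 0.0
grasp_force: 2.4
```

```bash
python3 -m pendant '[[0,0,0.03,0],[0,0,0.06,0],[0,0,0.06,0],[0,0,0.06,0]]'
```

```text
time_s: 17.78
eef_pos: [0.5726, -0.0351, 0.0675]
eef_rot: [0.0, 0.681, 0.733, 0.0]
wrist_force: [-2.9, 0.6, 8.1]
opening: -0.0
grasp_force: 4.4
```

```bash
python3 -m pendant '[[0,0,0.05,0],[0,0,0.1,0],[0,0,0.15,0],[0,0,0.15,0],[0,0,0.15,0],[0,0,0.15,0],[0,0,0.15,0]]'
```

```text
time_s: 18.37
eef_pos: [0.5728, -0.0351, 0.0672]
eef_rot: [0.0, 0.681, 0.733, 0.0]
wrist_force: [-7.3, 2.0, 18.4]
opening: 0.001
grasp_force: 9.1
```

It presses with about 20 N, inside the 10–25 N band. I hold briefly, then retreat upward.

```bash
python3 -m pendant '[[0,0,0,0],[0,0,0,0],[0,0,0,0],[0,0,0,0]]' && python3 -m pendant '[[0,0,-0.5,0],[0,0,-1.5,0],[0,0,-3,0],[0,0,-6,0],[0,0,-9,0],[0,0,-12,0],[0,0,-15,0],[0,0,-17,0],[0,0,-18,0],[0,0,-18,0]]' && python3 -m pendant '[[0,-1,0,0],[0,-3,0,0],[0,-6,0,0],[0,-9,0,0],[0,-12,0,0],[0,-14,0,0],[0,-15,0,0],[0,-15,0,0]]'
python3 - <<'E'
from h import *
clampcoords()
a=snap('side','x3.png');b=snap('top','y3.png')
c=np.hstack([cv2.resize(a[110:215,245:345],(400,420),interpolation=2),cv2.resize(b[165:265,155:255],(400,420),interpolation=2)])
cv2.imwrite('pics/c5.png',c[:,:,::-1])
E
```

```text
time_s: 18.7
eef_pos: [0.5728, -0.0351, 0.0672]
eef_rot: [0.0, 0.681, 0.733, 0.0]
wrist_force: [-6.5, 2.3, 18.0]
opening: -0.005
grasp_force: 9.1
time_s: 19.53
eef_pos: [0.5737, -0.0354, 0.2481]
eef_rot: [0.002, 0.681, 0.733, 0.001]
wrist_force: [1.1, -0.3, 1.1]
opening: 0.0
grasp_force: 0.0
time_s: 20.2
eef_pos: [0.4203, -0.0455, 0.2432]
eef_rot: [-0.002, 0.681, 0.732, -0.001]
wrist_force: [1.0, -0.4, -0.0]
opening: 0.0
grasp_force: 0.0
clamp xy mm [ 162.2 -152.9] z 243.2 F [ 1.  -0.4 -0. ] Fc [0.4 1. ] 20.2
```

View pics/c5.png

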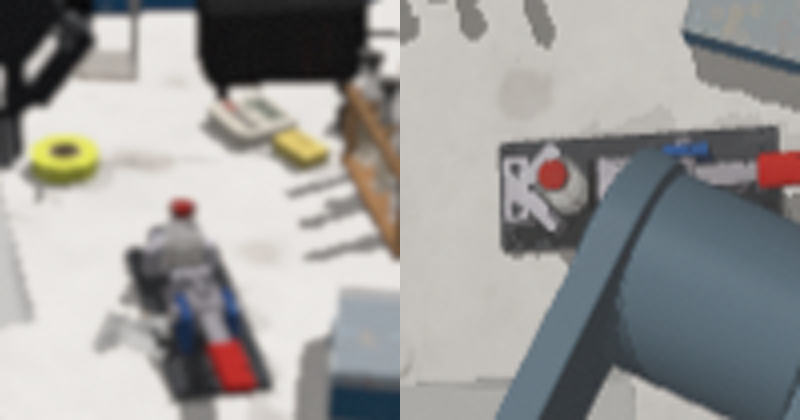

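The side crop shows the lever down on its stop at (232,365) and the bottle upright at (182,225). In the top crop the cap has moved slightly into the V, to (552,175), and the robot is clear of everything.

```bash
python3 -c "
from h import *
print(workorder.hand_in())"
```

```text
the job is handed in; nothing more can be done
None
```

The job is handed in at about 20 s, with no verdict returned: the bottle stands upright in the V, the lever snapped past centre and was pressed on its stop with about 20 N, and the robot backed off clear.

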